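# Reverse the ratchet and slacken the funnel clamp bolt

## Task

The grey funnel is held in the pail lid by a clamp strap, and a ratchet sits on the strap's hex bolt with its direction lever still set to tighten. First flip the small direction lever on the ratchet head fully over to the other side (the loosening side), and only then swing the ratchet handle counter-clockwise, seen from above, about an eighth of a turn (45 to 50 degrees) so that the bolt is slackened; then let go and leave the lever on the loosening side.

Things in the scene. Friction and masses are not known exactly. Their poses are not given: they have to be found in the camera images.
- handle_grip (a point): Point on the ratchet handle's axis, mid black rubber sleeve, 78 mm above the bench. x axis: outward along the handle; z up. The vertical bolt axis is 150 mm back along -x, in the centre of the round steel head (60 mm across, top 93 mm up). Sleeve 28 mm diameter, 110 to 210 mm from the bolt axis. Handle starts pointing to +y within 27 degrees; 125 mm tall funnel on the far side of the bolt.
- ratchet (a joint): Handle angle about the bolt axis, rad, counter-clockwise from above positive. Starts at -0.15 to 0; the bolt begins to turn at about 0 (slack before that); stop at 1.2. Swinging counter-clockwise brings the handle towards the robot; at the sleeve it takes 1 N in slack, 5 N when turning the bolt. It stays where it is left.
- lever_tab (a point): Centre of the upright thumb tab at the tip of the dark steel direction lever on top of the ratchet head. Tab 14 mm long, 9 mm wide, from 95 to 117 mm above the bench (this point 106 mm). x axis: along the lever from pivot to tab; z up. Its vertical pivot is 29 mm back along -x and 32 mm from the bolt axis along the handle; the tab points outward, over the handle's shank.
- flip (a joint): Direction lever's angle relative to the handle, rad, counter-clockwise from above positive, 0 in line with the handle. Stops: -0.6 tighten (starts near it), +0.6 loosen (tab leans to the counter-clockwise side). Stays where put; takes 1.5 N at the tab; pushed past a stop it turns the handle. Only when set to loosen does a counter-clockwise swing turn the bolt; otherwise it idles.
- bolt (a joint): Angle by which the hex bolt (36 mm across flats, under the ratchet head) has been loosened, rad, counter-clockwise from above positive, 0 at the start. It follows the handle once the slack is taken up and stays where it is left.

How it is judged:
By the outcome, as a careful person would: the job done as asked, in the order asked, and still so for the second after the job is handed in, with the robot touching nothing.
It also fails if it takes over 51 s, if anything falls off the work surface, if the arm or the gripper's body presses on something with over 40 N, if the wrist force passes 120 N, or if a joint passes its speed limit or range.

## Robot

A 6-joint arm with a two-finger parallel gripper is mounted at the origin on the work surface. World frame = base frame: x ahead of the robot, y to its left, z up, the work surface at z = 0. Lengths are in m, angles in rad, forces in N, time in s.
With the tool pointing down it reaches from about 0.375 to 0.9 m from the base axis. Payload 3.1 kg.
Tool frame: the origin (TCP) lies at the centre of the arm's flange, where the gripper is bolted on; the fingertips stand 173 mm ahead of it and the grasp point (between the pads) lies 155 mm ahead of it (tip_extent is the distance from the TCP to the fingertips, in m); z points along the fingers, y is the direction in which the jaws open and shut (so a half turn about z gives the same grasp; the last joint's range is limited). The gripper opens to 85 mm and grips with 20 to 120 N. Pads are 22 mm wide; open, the fingers measure 114 mm over their backs; the gripper's body (76 mm by 85 mm) begins 54 mm behind the grasp point. The pads swing forward as they close: fully open they stand 13 mm farther back than shut.
Start: joints at [-1.292, 0.527, 1.433, -0, 1.181, -0.178], TCP at [0.276, -0.561, 0.405] pointing down, gripper open.
Joint ranges: [-3.08, 3.08], [-0.75, 2.2], [0.22, 2.44], [-1.43, 4.57], [0, 2.65], [-2.85, 2.85]. Speed limits (rad/s): [2.79, 2.79, 3.14, 3.14, 3.14, 3.14].

## Interface

Orientations are given as a unit quaternion [x, y, z, w].
In Python, from station import sense, snapshot, sign_off, tip_extent gives the robot as it stands. The module is installed in compiled form; this text tells all that it offers.
- The arm moves only by the tool servo_tool, never from a script. Its argument "rows" is a list of rows, each a list of 3 entries, a list of its own where there are three numbers: the shift along the tool's x, y, z in mm, then the turn about the tool's z in degrees, then the opening, from -1 (shut) to 1 (fully open), so that 0 is half open. A call has 1 to 8 rows; each row is the pose to reach, as a shift and turn from the pose measured when the call began, along the tool's axes at that moment; what a row does not reach only later rows make up. A row lasts 1/10 s, in which the tool goes at most 50 mm and 8.59 degrees, less where a joint would pass 70% of its speed; a pose out of reach is approached as far as the arm can. A call with a gripper value outside its range is refused whole. The fingers move at their own pace and stop on an object; "force" is the grip in N (left out, the last holds). Time passes only in rows, so rows that repeat a pose let the fingers close. It gives the time, the measured TCP pose, the force and the opening at its end, in the units of the state.
- sense(): the state, without advancing time (a new reading comes with each control period).
- snapshot(name): name is "side" or "top" or "wrist"; returns a dict with "image" (384x512x3 uint8, blue, green, red), "z_map" (384x512 float32, m along the optical axis (not along the pixel's ray), 0 where there is no reading), "vertical_fov" (degrees; the focal length in pixels is half the picture's height over the tangent of half this angle, whatever the lens; pixels are square), "cx", "cy" (the principal point, pixels), "k1" (the pictures are not rectified: a ray, as slopes to the right and down, at radius r is drawn at 1 + k1 r^2 times it, then the intrinsics apply), "cam_to_world" (4x4, takes a point from camera to world coordinates). Camera axes: x right, y down, z forward; pixel columns grow to the right and rows downward; lengths in m; the calibration is good to about 2 mm. A picture is of the moment at which its call begins.
- sign_off(): hands the job in, once; it reports no verdict.
The state is a dict: "t": time; "q": joint angles; "qd": joint speeds; "tau": joint torques, N m; "tcp_pos": TCP position; "tool_rot": TCP orientation; "force": force on the tool from outside, world axes, zero at the start; "ft_torque": the same for the moment, N m; "finger_gap": opening from 0.0 (shut) to 1.0 (fully open).
Only numpy, scipy, OpenCV 4.12 (cv2) and the standard library are available. Lean on these libraries where they do the work, as an engineer would, in place of code of your own. Each camera call takes 0.05 s, during which the arm holds its last target. There are 200 camera calls.

## Working session

There is one attempt and no reset: what is moved stays moved. The work goes in short steps, Python scripts to look and compute and a tool call to move; the robot and the scene stay as the last step left them, time stands still between calls to the robot, and variables do not carry over. Pictures are saved under pics/ and viewed, about 8 in all and at most 12, crops included, and the job is handed in when it is done.

Besides the shell and the picture viewer there is one more tool, called after "Request:" as name([rows], argument=value, ...), one row to a line, values as JSON. servo_tool: Moves the arm, as the interface text tells. Its arguments: {"type":"object","properties":{"rows":{"type":"array"},"force":{"type":"number"}},"required":["rows"]}

```bash
mkdir -p pics; cat > h.py <<'E'
import numpy as np, cv2
from station import *
def snap(n,f):
    s=snapshot(n); cv2.imwrite('pics/'+f+'.png',s['image']); np.savez('pics/'+f+'.npz',**s); return s
def K(s):
    h=s['image'].shape[0]; return h/2/np.tan(np.radians(s['vertical_fov'])/2)
def rays(s,uv):
    f=K(s); d=(np.atleast_2d(uv).astype(float)-[s['cx'],s['cy']])/f; u=d.copy()
    for _ in range(20): u=d/(1+s['k1']*(u**2).sum(1,keepdims=True))
    return np.c_[u,np.ones(len(u))]
def onplane(s,uv,z):
    T=s['cam_to_world']; r=rays(s,uv)@T[:3,:3].T; o=T[:3,3]
    return o+r*((z-o[2])/r[:,2:3])
def bydepth(s,uv):
    T=s['cam_to_world']; uv=np.atleast_2d(uv).astype(int)
    z=s['z_map'][uv[:,1],uv[:,0]]
    return (rays(s,uv)*z[:,None])@T[:3,:3].T+T[:3,3]
E
python3 - <<'E'
from h import *
a=snap('top','top0');b=snap('side','side0')
cv2.imwrite('pics/both.png',cv2.resize(np.vstack([a['image'],b['image']]),None,fx=.78,fy=.78))
print(a['cam_to_world'],b['cam_to_world'],K(a),a['k1'],sense())
E
```

```text
[[-0.00732674 -0.99319262  0.11625294  0.51092225]
 [-0.99974403  0.00478683 -0.02211235  0.03044719]
 [ 0.02140534 -0.11638519 -0.99297346  0.80014919]
 [ 0.          0.          0.          1.        ]] [[-0.88736284 -0.26093777  0.3801298   0.3652208 ]
 [-0.46067074  0.46737619 -0.75454752  0.53028103]
 [ 0.01922632 -0.84467211 -0.53493866  0.47449284]
 [ 0.          0.          0.          1.        ]] 490.77355294256137 -0.12230969304977374 {'t': 0.1, 'q': array([-1.29247373e+00,  5.28357911e-01,  1.43377848e+00,  9.28080465e-06,
        1.18142345e+00, -1.78523984e-01]), 'qd': array([-4.29908210e-04, -6.15642632e-05, -3.42885318e-03,  7.47908436e-04,
       -1.14798564e-03, -1.41020591e-03]), 'tau': array([-5.01298873e-04, -4.43306851e+01, -1.78585571e+01, -2.36435808e-04,
        3.91447407e-03,  4.99557345e-06]), 'tcp_pos': array([ 0.27562611, -0.56059011,  0.40383918]), 'tool_rot': array([ 9.74024567e-01,  2.26440224e-01, -4.47743014e-05, -9.82583479e-04]), 'force': array([ 0.89077658, -0.28280183,  0.40374304]), 'ft_torque': array([0.00979   , 0.03100671, 0.02566691]), 'finger_gap': 0.9966757400794609}
```

View pics/both.png

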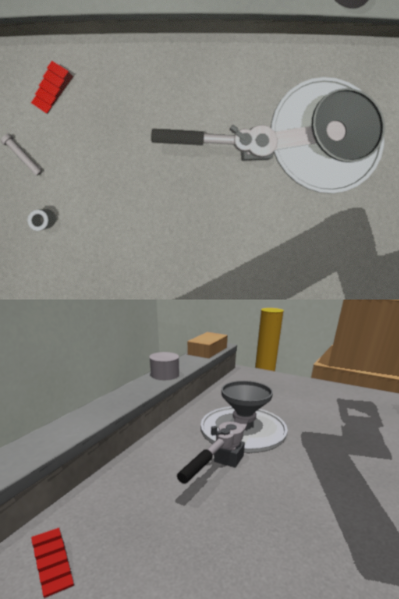

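The top view (half-page scale) shows the sleeve at (152–205, 137), the head at about (258, 140) and the tab at about (236, 130), leaning to the far (+x, tighten) side. Next I'll measure these.

```bash
python3 - <<'E'
from h import *
s=dict(np.load('pics/top0.npz')); im=s['image']
g=im.max(2); m=(g<60).astype(np.uint8); m[:, 275:]=0; m[:140]=0; m[215:]=0
n,l,st,c=cv2.connectedComponentsWithStats(m)
for i in range(1,n):
    if st[i,4]>30: print(st[i],c[i])
i=1+np.argmax(st[1:,4]); ys,xs=np.where(l==i)
P=onplane(s,np.c_[xs,ys],.078)[:,:2]; r=cv2.minAreaRect(P.astype(np.float32)); print('sleeve',r)
crop=im[150:215,185:365]; cv2.imwrite('pics/c1.png',cv2.resize(crop,None,fx=4.4,fy=4.4,interpolation=cv2.INTER_CUBIC))
# points at height above 0.095
h,w=g.shape; U,V=np.meshgrid(np.arange(185,365),np.arange(150,225)); uv=np.c_[U.ravel(),V.ravel()]
p=bydepth(s,uv); k=(p[:,2]>.108)&(p[:,2]<.125)&(uv[:,0]<340); print('tabpix',uv[k].mean(0),p[k].mean(0),k.sum(), p[k].min(0),p[k].max(0))
k=(p[:,2]>.088)&(p[:,2]<.097)&(uv[:,0]<360); print(p[k].mean(0),k.sum(),p[k].min(0),p[k].max(0))
E
```

```text
sleeve ((0.6156536340713501, 0.05714287981390953), (0.013372051529586315, 0.003001488745212555), 89.7354965209961)
tabpix [299.98529412 164.45588235] [ 0.63362655 -0.05137236  0.11487195] 68 [ 0.62734626 -0.05871786  0.10900383] [ 0.64019626 -0.04439117  0.11823966]
[ 0.61778985 -0.04839519  0.09144987] 2112 [ 0.58512098 -0.13561299  0.08800551] [0.64478238 0.10292024 0.09699537]
```

View pics/c1.png

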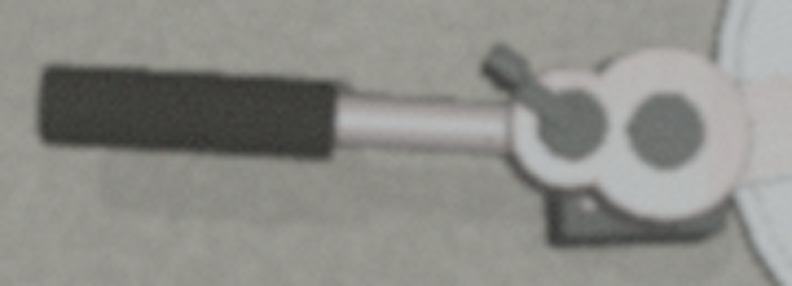

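The crop shows the bolt centre at (667,131), the pivot at (573,124), the sleeve from (40,105) to (337,119) and the tab near (505,66), on the far (tighten) side.

```bash
python3 - <<'E'
from h import *
s=dict(np.load('pics/top0.npz'))
f=lambda x,y,z:onplane(s,[[185+x/4.4,150+y/4.4]],z)[0]
b=f(667,131,.093);p=f(573,124,.095);e1=f(40,105,.078);e2=f(337,119,.078);t=f(505,66,.115)
print(b,p,e1,e2,t); d=e1-b;th=np.arctan2(d[1],d[0]);print(np.degrees(th),np.hypot(*d[:2]),np.hypot(*(e2-b)[:2]))
d=t-p; print(np.degrees(np.arctan2(d[1],d[0])),np.hypot(*d[:2]))
q=sense(); from scipy.spatial.transform import Rotation as R
print(R.from_quat(q['tool_rot']).as_matrix().round(3), q['tcp_pos'])
E
```

```text
[ 0.61466454 -0.10753202  0.093     ] [ 0.61681463 -0.07570791  0.095     ] [0.6266022  0.10241356 0.078     ] [0.62136027 0.00196412 0.078     ] [ 0.63281989 -0.05104048  0.115     ]
86.7456219931404 0.21028470095197427 0.10970067828577966
57.02279691919618 0.029404943014948157
[[ 0.897  0.441 -0.001]
 [ 0.441 -0.897  0.002]
 [ 0.    -0.002 -1.   ]] [ 0.27562611 -0.56059011  0.40383918]
```

Request:
servo_tool([
  [[280, -138, 0], -30, -1],
  [[280, -138, 0], -30, -1],
  [[280, -138, 0], -30, -1],
  [[280, -138, 0], -30, -1],
  [[280, -138, 0], -30, -1],
  [[280, -138, 0], -30, -1],
  [[280, -138, 0], -30, -1],
  [[280, -138, 0], -30, -1],
])

```text
t: 0.9
tcp_pos: [0.467, -0.3114, 0.4039]
tool_rot: [0.881, 0.473, 0.0, -0.001]
force: [-0.8, 0.1, -0.3]
finger_gap: -0.001
```

```bash
cat >> h.py <<'E'
from scipy.spatial.transform import Rotation as R
def plan(xyz,ang):
    "shift (tool axes, mm) and turn (deg) so TCP is at xyz and tool y points at world angle ang (deg, mod 180)"
    q=sense(); M=R.from_quat(q['tool_rot']).as_matrix(); d=M.T@(np.array(xyz)-q['tcp_pos'])*1000
    y=np.degrees(np.arctan2(M[1,1],M[0,1])); t=-((ang-y+90)%180-90)
    print('t',q['t'],'tcp',q['tcp_pos'].round(4),'yang',round(y,1),'shift',d.round(1),'turn',round(t,1),'F',q['force'].round(1),'gap',round(q['finger_gap'],3),'q6',q['q'][5].round(2))
E
python3 -c "
from h import *
plan([.6662,-.0525,.38],-3.3)"
```

```text
t 0.9 tcp [ 0.467  -0.3114  0.4039] yang -33.6 shift [325.9  22.8  24.3] turn -30.3 F [-0.8  0.1 -0.3] gap -0.001 q6 -0.2
```

Request:
servo_tool([
  [[326, 23, 24], -30.3, -1],
  [[326, 23, 24], -30.3, -1],
  [[326, 23, 24], -30.3, -1],
  [[326, 23, 24], -30.3, -1],
  [[326, 23, 24], -30.3, -1],
  [[326, 23, 24], -30.3, -1],
  [[326, 23, 24], -30.3, -1],
  [[326, 23, 24], -30.3, -1],
])

```text
t: 1.7
tcp_pos: [0.6682, -0.0513, 0.3793]
tool_rot: [0.726, 0.687, 0.001, -0.001]
force: [-0.5, -0.5, 0.4]
finger_gap: -0.0
```

```bash
python3 -c "
from h import *
plan([.6662,-.0525,.276],-3.3)
s=snap('wrist','w1'); a=snap('side','s1')
cv2.imwrite('pics/v2.png',np.hstack([cv2.resize(s['image'],(400,300)),cv2.resize(a['image'],(400,300))]))"
```

```text
t 1.7 tcp [ 0.6682 -0.0513  0.3793] yang -3.1 shift [ -1.6  -1.8 103.3] turn 0.2 F [-0.5 -0.5  0.4] gap -0.0 q6 -0.19
```

View pics/v2.png

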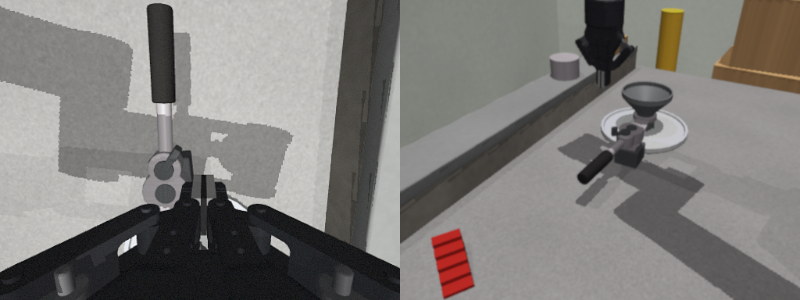

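The wrist view shows the shut fingertips at (205,185), beyond the tab at about (180,155) on the far side, with clear space below. Next I descend and then push.

Request:
servo_tool([
  [[-2, -2, 40], 0, -1],
  [[-2, -2, 80], 0, -1],
  [[-2, -2, 103], 0, -1],
  [[-2, -2, 103], 0, -1],
  [[-2, -2, 103], 0, -1],
])

```text
t: 2.3
tcp_pos: [0.6638, -0.0578, 0.2769]
tool_rot: [0.728, 0.685, -0.001, -0.001]
force: [0.7, 0.6, 1.2]
finger_gap: -0.003
```

```bash
python3 -c "
from h import *
plan([.6662,-.0525,.276],-3.3)
s=snap('side','s2'); i=s['image']
h=snap('top','t2')['image']
cv2.imwrite('pics/v3.png',np.hstack([cv2.resize(i[60:260,200:400],(400,400)),cv2.resize(h[100:250,250:400],(400,400))]))"
```

```text
t 2.3 tcp [ 0.6638 -0.0578  0.2769] yang -3.5 shift [5.5 2.1 0.9] turn -0.2 F [0.7 0.6 1.2] gap -0.003 q6 -0.19
```

View pics/v3.png

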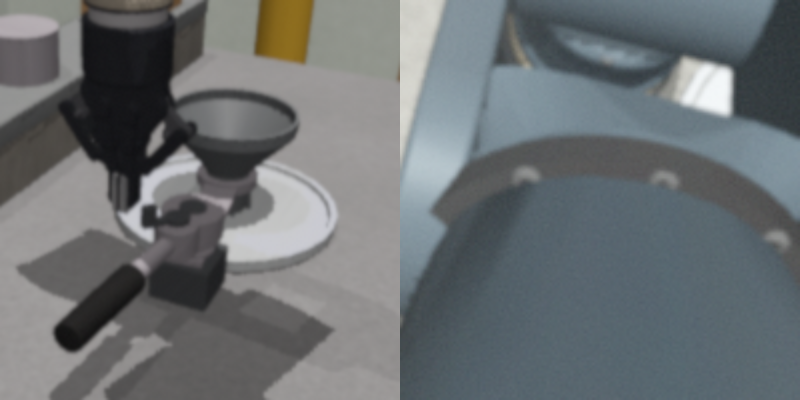

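The side view shows the fingertips at (120,195), behind the tab at (150,215), with overlap in height. I'll push partway, then look.

Request:
servo_tool([
  [[5, -6, 0], 0, -1],
  [[6, -12, 0], 0, -1],
  [[6, -17, 0], 0, -1],
  [[6, -22, 0], 0, -1],
  [[6, -27, 0], 0, -1],
  [[6, -32, 0], 0, -1],
  [[6, -36, 0], 0, -1],
  [[6, -36, 0], 0, -1],
])

```text
t: 3.2
tcp_pos: [0.6284, -0.0493, 0.2785]
tool_rot: [0.728, 0.686, -0.0, -0.0]
force: [0.8, -0.9, 0.6]
finger_gap: 0.0
```

```bash
python3 -c "
from h import *
plan([.62,-.0525,.276],-3.3)
s=snap('side','s3'); i=s['image']
h=snap('wrist','w3')['image']
cv2.imwrite('pics/v4.png',np.hstack([cv2.resize(i[100:240,220:360],(400,400)),cv2.resize(h[100:300,150:350],(400,400))]))"
```

```text
t 3.2 tcp [ 0.6284 -0.0493  0.2785] yang -3.4 shift [-3.7 -8.2  2.5] turn -0.1 F [ 0.8 -0.9  0.6] gap 0.0 q6 -0.2
```

View pics/v4.png

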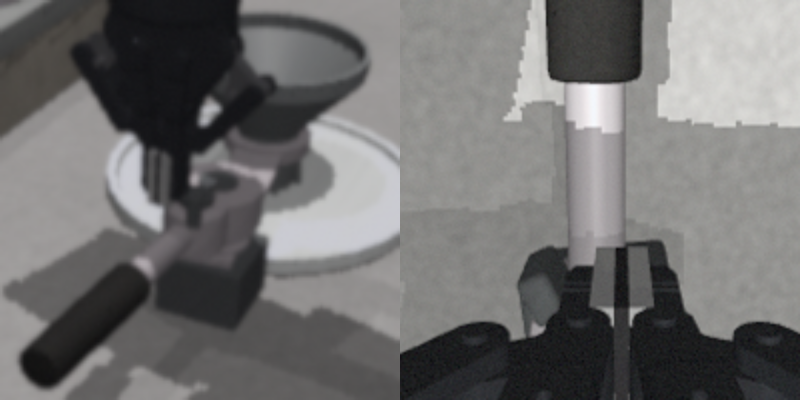

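The wrist view shows the tab at (540,275), now to the near side of the fingers, with the handle still straight. I'll measure how far it has turned.

```bash
cat >> h.py <<'E'
def handle(s,x0=0,x1=512):
    "sleeve from depth: points with z .06-.1 and dark, line from bolt"
    im=s['image']; V,U=np.mgrid[0:384,0:512]; uv=np.c_[U.ravel(),V.ravel()]
    p=bydepth(s,uv); dark=im.reshape(-1,3).max(1)<75; b=np.array([.6147,-.1075])
    r=np.hypot(*(p[:,:2]-b).T); k=dark&(p[:,2]>.075)&(p[:,2]<.1)&(r>.11)&(r<.21)
    q=p[k][:,:2].astype(np.float32); m,e=cv2.PCACompute(q,mean=None)[:2] if len(q)>20 else (None,None)
    if m is None: return None
    c=m[0]-b; return len(q), m[0], np.degrees(np.arctan2(c[1],c[0])), np.degrees(np.arctan2(e[0,1],e[0,0]))%180
E
python3 -c "
from h import *
for n in ('top0','w1','w3'):
    print(n,handle(dict(np.load('pics/'+n+'.npz'))))
s=dict(np.load('pics/w3.npz'))
for u in ((214,232),(218,236),(222,232),(225,240)): print(bydepth(s,[u]))
V,U=np.mgrid[215:270,205:232]; p=bydepth(s,np.c_[U.ravel(),V.ravel()]); k=(p[:,2]>.111)&(p[:,2]<.122); print(k.sum(),p[k].mean(0),p[k].min(0),p[k].max(0))
"
```

```text
top0 (1081, array([0.6229647 , 0.05299946], dtype=float32), np.float64(87.05224281431342), np.float32(86.62298))
w1 (3915, array([0.6287019 , 0.05441223], dtype=float32), np.float64(85.05744414367253), np.float32(86.54856))
w3 (6927, array([0.62643254, 0.03869193], dtype=float32), np.float64(85.41159853618227), np.float32(86.35051))
[[ 0.60418748 -0.04241314  0.10608197]]
[[ 0.60786047 -0.04068732  0.11564073]]
[[ 0.60915565 -0.04086291  0.11041331]]
[[ 0.61105911 -0.04324585  0.11519192]]
468 [ 0.60828378 -0.04638718  0.11576645] [ 0.60280318 -0.05571621  0.11103   ] [ 0.6131233  -0.04043358  0.11838955]
```

Request:
servo_tool([
  [[0, -2, 1], 0, -1],
  [[0, -4, 2], 0, -1],
  [[0, -5, 2], 0, -1],
  [[0, -6, 2], 0, -1],
  [[0, -6, 2], 0, -1],
])

```text
t: 3.8
tcp_pos: [0.6229, -0.0493, 0.2764]
tool_rot: [0.728, 0.686, -0.0, 0.0]
force: [3.9, -2.0, 0.2]
finger_gap: 0.005
```

```bash
cat >> h.py <<'E'
def tab(s,x0,x1,y0,y1,z0=.112,z1=.122):
    V,U=np.mgrid[y0:y1,x0:x1]; p=bydepth(s,np.c_[U.ravel(),V.ravel()]); k=(p[:,2]>z0)&(p[:,2]<z1); p=p[k]
    m,e=cv2.PCACompute(p[:,:2].astype(np.float32),mean=None); return len(p),p.mean(0),np.degrees(np.arctan2(e[0,1],e[0,0]))%180, cv2.minAreaRect(p[:,:2].astype(np.float32))
E
python3 -c "
from h import *
plan([.62,-.0525,.276],-3.3)
s=snap('wrist','w4'); print(handle(s)); print(tab(s,190,232,215,270)); print(tab(dict(np.load('pics/w3.npz')),200,232,215,270))
"
```

```text
t 3.8 tcp [ 0.6229 -0.0493  0.2764] yang -3.4 shift [-3.4 -2.7  0.4] turn -0.1 F [ 3.9 -2.   0.2] gap 0.005 q6 -0.2
(6989, array([0.62142307, 0.03832161], dtype=float32), np.float64(87.3602629367347), np.float32(88.47727))
(402, array([ 0.60158864, -0.04861053,  0.11582455]), np.float32(101.84487), ((0.6017752289772034, -0.04940235614776611), (0.009463329799473286, 0.011449272744357586), 37.54143524169922))
(446, array([ 0.60823504, -0.04655907,  0.11597772]), np.float32(98.20385), ((0.6082817316055298, -0.047776199877262115), (0.009368130937218666, 0.013934485614299774), 21.205263137817383))
```

The handle began to creep (+2°, about 4 N), so the lever is on its loosen stop. Next I retract and go over the sleeve.

Request:
servo_tool([
  [[0, 12, 0], 0, -1],
  [[0, 14, -30], 0, -1],
  [[0, 10, -70], 0, -1],
  [[40, 3, -75], -2, 0.6],
  [[80, 3, -75], -2, 0.6],
  [[92, 3, -75], -2, 0.6],
  [[92, 3, -75], -2, 0.6],
  [[92, 3, -75], -2, 0.6],
])

```text
t: 4.65
tcp_pos: [0.6308, 0.0422, 0.3506]
tool_rot: [0.715, 0.699, -0.001, -0.001]
force: [-0.9, -0.2, 0.3]
finger_gap: 0.802
```

```bash
python3 -c "
from h import *
s=snap('wrist','w5'); print(handle(s)); a=snap('side','s5'); 
cv2.imwrite('pics/v5.png',np.hstack([cv2.resize(s['image'],(400,300)),cv2.resize(a['image'][80:260,180:420],(400,300))]))
plan([.6185,.0424,.233],-1.7)
t=snap('top','t5');print(handle(t))
"
```

```text
(3606, array([0.62174463, 0.05575424], dtype=float32), np.float64(87.52914552770675), np.float32(88.58686))
t 4.75 tcp [0.6312 0.0413 0.3507] yang -1.5 shift [  0.9 -12.5 117.8] turn 0.2 F [-0.1 -0.6  0.1] gap 0.798 q6 -0.08
(630, array([0.6168054 , 0.05430716], dtype=float32), np.float64(89.25453067735964), np.float32(88.40738))
```

View pics/v5.png

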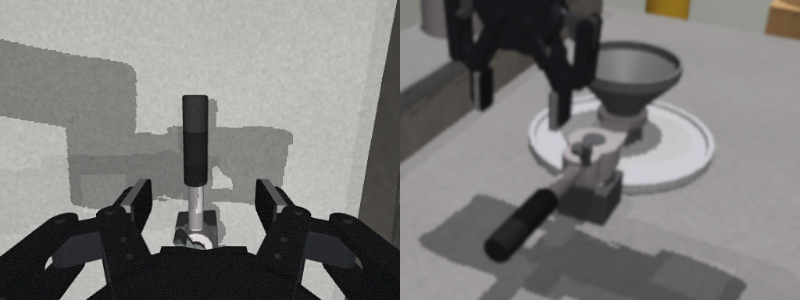

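The side view shows the tab at about (580,152), leaning to the near side, with the handle undisturbed and the jaws open above it. I'll verify the flip numerically, then descend.

```bash
python3 -c "
from h import *
for n in ('s2','s5'):
    s=dict(np.load('pics/'+n+'.npz'))
    V,U=np.mgrid[80:260,180:420]; p=bydepth(s,np.c_[U.ravel(),V.ravel()])
    k=(p[:,2]>.1)&(p[:,2]<.121)&(abs(p[:,0]-.615)<.035)&(p[:,1]>-.07)&(p[:,1]<-.03); q=p[k]
    d=q.mean(0)[:2]-[.6168,-.0757]; print(n,k.sum(),q.mean(0),np.degrees(np.arctan2(d[1],d[0])))
"
```

```text
s2 129 [ 0.63271057 -0.05412476  0.10873381] 53.59324193207732
s5 79 [ 0.60155465 -0.05057986  0.10952317] 121.25345551691773
```

Request:
servo_tool([
  [[1, -12, 30], 0, 0.6],
  [[1, -12, 75], 0, 0.6],
  [[1, -12, 105], 0, 0.6],
  [[1, -12, 118], 0, 0.6],
  [[1, -12, 118], 0, 0.6],
  [[1, -12, 118], 0, 0.6],
])

```text
t: 5.4
tcp_pos: [0.6199, 0.0417, 0.2337]
tool_rot: [0.717, 0.698, -0.0, 0.001]
force: [0.8, -0.6, 0.0]
finger_gap: 0.796
```

Request:
servo_tool([
  [[0, 0, 0], 0, -1],
  [[0, 0, 0], 0, -1],
  [[0, 0, 0], 0, -1],
  [[0, 0, 0], 0, -1],
  [[0, 0, 0], 0, -1],
  [[0, 0, 0], 0, -1],
], force=30)

```text
t: 6.0
tcp_pos: [0.6205, 0.0417, 0.2353]
tool_rot: [0.716, 0.698, 0.001, 0.002]
force: [-1.8, -0.9, 6.5]
finger_gap: 0.317
```

```bash
cat >> h.py <<'E'
def arc(degs):
    "grip shift from the present pose for handle turns of degs about the bolt"
    q=sense(); M=R.from_quat(q['tool_rot']).as_matrix(); b=np.array([.6147,-.1075]); p=q['tcp_pos']
    v=p[:2]-b; print('r',np.hypot(*v),'ang',np.degrees(np.arctan2(v[1],v[0])))
    for d in degs:
        n=b+R.from_euler('z',d,degrees=True).as_matrix()[:2,:2]@v
        print(d,(M.T@np.r_[n-p[:2],0]*1000).round(1))
E
python3 -c "
from h import *
plan([.6185,.0424,.233],-1.7); arc([1,2,3,4,5,6,7,8])"
```

```text
t 6.0 tcp [0.6205 0.0417 0.2353] yang -1.5 shift [ 0.6 -2.   2.3] turn 0.2 F [-1.8 -0.9  6.5] gap 0.317 q6 -0.08
r 0.1493285132511668 ang 87.79188537220283
1 [ 0.  -2.6 -0. ]
2 [-0.  -5.2 -0. ]
3 [-0.1 -7.8 -0. ]
4 [ -0.2 -10.4  -0. ]
5 [ -0.4 -13.   -0. ]
6 [ -0.6 -15.6  -0.1]
7 [ -0.9 -18.2  -0.1]
8 [ -1.2 -20.8  -0.1]
```

Request:
servo_tool([
  [[0, -2.6, 0], -1, -1],
  [[0, -5.2, 0], -2, -1],
  [[0, -5.2, 0], -2, -1],
])

```text
t: 6.3
tcp_pos: [0.6149, 0.0418, 0.2354]
tool_rot: [0.704, 0.71, 0.0, 0.002]
force: [-1.0, -0.9, 1.2]
finger_gap: 0.316
```

Request:
servo_tool([
  [[0, -2.6, 0], -1, -1],
  [[0, -5.2, 0], -2, -1],
])

```text
t: 6.5
tcp_pos: [0.6097, 0.0417, 0.2354]
tool_rot: [0.691, 0.723, 0.001, 0.002]
force: [1.0, -1.6, 0.5]
finger_gap: 0.317
```

Request:
servo_tool([
  [[0, -2.6, 0], -1, -1],
  [[0, -5.2, 0], -2, -1],
])

```text
t: 6.7
tcp_pos: [0.6046, 0.0414, 0.2354]
tool_rot: [0.678, 0.735, 0.001, 0.002]
force: [2.5, 0.1, -0.5]
finger_gap: 0.318
```

Request:
servo_tool([
  [[0, -2.6, 0], -1, -1],
  [[0, -5.2, 0], -2, -1],
])

```text
t: 6.9
tcp_pos: [0.5995, 0.0409, 0.2354]
tool_rot: [0.664, 0.747, 0.001, 0.003]
force: [1.8, -0.7, -1.6]
finger_gap: 0.316
```

```bash
python3 -c "
from h import *
plan([.6185,.0424,.233],-1.7); s=snap('wrist','w6'); print(handle(s)); arc([6,12,18,24,30,33,36])"
```

```text
t 6.9 tcp [0.5995 0.0409 0.2354] yang 6.7 shift [-0.7 19.   2.5] turn 8.4 F [ 1.8 -0.7 -1.6] gap 0.316 q6 -0.23
(12275, array([0.5981876 , 0.05973749], dtype=float32), np.float64(95.63888397931332), np.float32(96.45504))
r 0.14917663286691832 ang 95.98366810760028
6 [ -0.6 -15.6  -0.1]
12 [ -2.8 -31.1  -0.1]
18 [ -6.7 -46.2  -0.2]
24 [-12.1 -60.8  -0.3]
30 [-19.  -74.9  -0.3]
33 [-23.  -81.6  -0.3]
36 [-27.3 -88.1  -0.4]
```

Request:
servo_tool([
  [[0, -2.6, 0], -1, -1],
  [[0, -5.2, 0], -2, -1],
])

```text
t: 7.15
tcp_pos: [0.594, 0.0402, 0.2354]
tool_rot: [0.65, 0.76, 0.001, 0.003]
force: [1.3, -1.1, -1.2]
finger_gap: 0.315
```

Request:
servo_tool([
  [[0, -2.6, 0], -1, -1],
  [[0, -5.2, 0], -2, -1],
])

```text
t: 7.35
tcp_pos: [0.5887, 0.0393, 0.2354]
tool_rot: [0.637, 0.771, 0.001, 0.003]
force: [2.2, -0.8, -1.3]
finger_gap: 0.317
```

```bash
python3 -c "
from h import *
plan([.6185,.0424,.233],-1.7); print(sense()['ft_torque']); arc([6,12,18,24,30,33,36])"
```

```text
t 7.35 tcp [0.5887 0.0393 0.2354] yang 10.9 shift [-2.6 29.9  2.6] turn 12.6 F [ 2.2 -0.8 -1.3] gap 0.317 q6 -0.31
[-0.14525669 -0.34299597 -0.31396221]
r 0.14910660183986174 ang 100.05496972112613
6 [ -0.6 -15.6  -0.1]
12 [ -2.8 -31.   -0.2]
18 [ -6.6 -46.2  -0.2]
24 [-12.  -60.8  -0.3]
30 [-18.8 -74.8  -0.4]
33 [-22.8 -81.6  -0.4]
36 [-27.1 -88.1  -0.4]
```

The moment about the bolt is about 0.6 N·m, which is bolt-turning level, so the slack (about 5–7°) is taken up. I'll continue the swing.

Request:
servo_tool([
  [[-0.1, -7.8, 0], -3, -1],
  [[-0.6, -15.6, 0], -6, -1],
  [[-1.5, -23.4, 0], -9, -1],
  [[-2.8, -31, 0], -12, -1],
  [[-4.6, -38.7, 0], -15, -1],
  [[-6.6, -46.2, 0], -18, -1],
  [[-6.6, -46.2, 0], -18, -1],
])

```text
t: 8.05
tcp_pos: [0.5441, 0.0235, 0.2354]
tool_rot: [0.508, 0.861, 0.0, 0.003]
force: [2.5, -2.3, -1.5]
finger_gap: 0.318
```

```bash
python3 -c "
from h import *
plan([.6185,.0424,.233],-1.7); print(sense()['ft_torque'],handle(snap('wrist','w7'))); arc([3,6,9,12,15,17,18])"
```

```text
t 8.05 tcp [0.5441 0.0235 0.2354] yang 29.0 shift [-19.5  74.2   2.7] turn 30.7 F [ 2.5 -2.3 -1.5] gap 0.318 q6 -0.67
[-0.31998887 -0.33382175 -0.17433651] (12333, array([0.53575444, 0.04015317], dtype=float32), np.float64(118.1320303444707), np.float32(118.84535))
r 0.14880938058521473 ang 118.16737928581372
3 [-0.1 -7.8 -0. ]
6 [ -0.6 -15.6  -0.1]
9 [ -1.5 -23.3  -0.1]
12 [ -2.9 -31.   -0.1]
15 [ -4.6 -38.6  -0.1]
17 [ -5.9 -43.6  -0.1]
18 [ -6.7 -46.1  -0.1]
```

Request:
servo_tool([
  [[-0.1, -7.8, 0], -3, -1],
  [[-0.6, -15.6, 0], -6, -1],
  [[-1.5, -23.3, 0], -9, -1],
  [[-2.9, -31, 0], -12, -1],
  [[-4.6, -38.6, 0], -15, -1],
  [[-6.7, -46.1, 0], -18, -1],
  [[-6.7, -46.1, 0], -18, -1],
  [[-6.7, -46.1, 0], -18, -1],
])

```text
t: 8.9
tcp_pos: [0.5078, -0.0045, 0.2353]
tool_rot: [0.368, 0.93, -0.0, 0.003]
force: [1.7, -2.5, 0.2]
finger_gap: 0.319
```

```bash
python3 -c "
from h import *
plan([.6185,.0424,.233],-1.7); print(sense()['ft_torque'],handle(snap('wrist','w8'))); arc([.5,1,2])"
```

```text
t 8.9 tcp [ 0.5078 -0.0045  0.2353] yang 46.8 shift [-48.6 110.    2.9] turn 48.5 F [ 1.7 -2.5  0.2] gap 0.319 q6 -1.04
[-0.31869027 -0.31879365 -0.35559882] (12364, array([0.49480078, 0.00861788], dtype=float32), np.float64(135.91788365878878), np.float32(136.53618))
r 0.14849232893850645 ang 136.04629767735813
0.5 [ 0.  -1.3 -0. ]
1 [ 0.  -2.6 -0. ]
2 [-0.  -5.2 -0. ]
```

The swing is about 50°. Next I release and lift.

Request:
servo_tool([
  [[0, 0, 0], 0, 0.5],
  [[0, 0, 0], 0, 0.5],
  [[0, 0, 0], 0, 0.5],
  [[0, 0, 0], 0, 0.5],
  [[0, 0, -25], 0, 0.5],
  [[0, 0, -60], 0, 0.5],
  [[0, 0, -100], 0, 0.5],
  [[0, 0, -130], 0, 0.5],
])

```text
t: 9.75
tcp_pos: [0.5068, -0.0039, 0.3673]
tool_rot: [0.368, 0.93, -0.0, 0.004]
force: [0.2, 0.3, -0.7]
finger_gap: 0.75
```

Request:
servo_tool([
  [[100, 0, -60], 0, 0.5],
  [[100, 0, -60], 0, 0.5],
  [[100, 0, -60], 0, 0.5],
  [[100, 0, -60], 0, 0.5],
])

```text
t: 10.15
tcp_pos: [0.4318, 0.0659, 0.4277]
tool_rot: [0.367, 0.93, 0.0, 0.005]
force: [1.0, 0.5, -0.5]
finger_gap: 0.751
```

```bash
python3 -c "
from h import *
plan([.6185,.0424,.233],-1.7)
s=snap('wrist','w9'); print(handle(s)); a=snap('side','s9'); t=snap('top','t9');print(handle(t),handle(a))
cv2.imwrite('pics/v6.png',np.hstack([cv2.resize(s['image'],(400,300)),cv2.resize(a['image'][80:260,180:420],(400,300))]))
V,U=np.mgrid[80:260,180:420]; p=bydepth(a,np.c_[U.ravel(),V.ravel()])
pv=np.array([.6147,-.1075])+.032*np.array([np.cos(np.radians(136.6)),np.sin(np.radians(136.6))])
k=(p[:,2]>.1)&(p[:,2]<.121)&(np.hypot(*(p[:,:2]-pv).T)<.04)&(np.hypot(*(p[:,:2]-pv).T)>.018); q=p[k]
d=q.mean(0)[:2]-pv; print(k.sum(),q.mean(0),np.degrees(np.arctan2(d[1],d[0]))%360)
"
```

```text
t 10.15 tcp [0.4318 0.0659 0.4277] yang 47.0 shift [-150.8  109.3  196.5] turn 48.7 F [ 1.   0.5 -0.5] gap 0.751 q6 -0.92
(1760, array([0.49986258, 0.00993815], dtype=float32), np.float64(134.35850057976887), np.float32(134.35878))
(1249, array([0.5022712 , 0.00722063], dtype=float32), np.float64(134.42193886443724), np.float32(134.70854)) (982, array([ 0.5187689 , -0.02061812], dtype=float32), np.float64(137.83381852740172), np.float32(118.48337))
90 [ 0.56410032 -0.07740343  0.10987873] 163.4835458191631
```

View pics/v6.png

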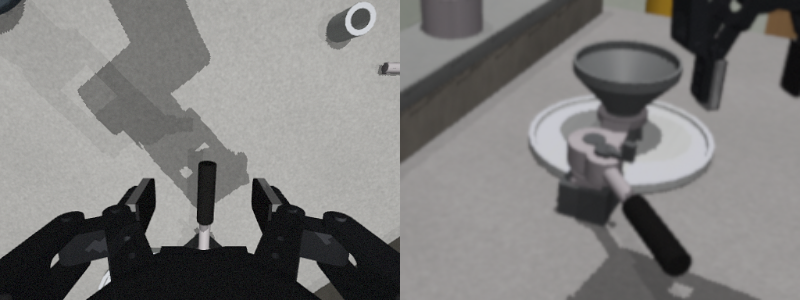

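The wrist view shows a free handle at (205,165–225), and the side view shows the tab at (632,150), still on the loosen side. From the clear views the handle is at 134.5° (swing about 48°), 2° behind what the gripped view said. I'll check whether the fingers biased that reading or the handle lagged.

```bash
cat >> h.py <<'E'
def h2(s,guess):
    im=s['image']; V,U=np.mgrid[0:384,0:512]; p=bydepth(s,np.c_[U.ravel(),V.ravel()]); b=np.array([.6147,-.1075])
    u=np.array([np.cos(np.radians(guess)),np.sin(np.radians(guess))]); v=np.array([-u[1],u[0]])
    a=(p[:,:2]-b)@u; l=(p[:,:2]-b)@v
    k=(im.reshape(-1,3).max(1)<75)&(p[:,2]>.07)&(p[:,2]<.1)&(a>.172)&(a<.207)&(abs(l)<.025)
    q=np.c_[a,l][k]; c=(q[:,1].min()+q[:,1].max())/2; return k.sum(), guess+np.degrees(np.arctan2(np.median(q[:,1]),np.median(q[:,0]))), q[:,1].min(),q[:,1].max()
E
python3 -c "
from h import *
for n,g in (('top0',86.6),('w1',86.6),('t5',88.5),('w5',88.5),('w6',96),('w7',118),('w8',136),('w9',134.5),('t9',134.5)): print(n,h2(dict(np.load('pics/'+n+'.npz')),g))"
```

```text
top0 (np.int64(399), np.float64(87.10639198919897), np.float64(-0.012215967943649021), np.float64(0.01268171942559827))
w1 (np.int64(1537), np.float64(85.17397445449217), np.float64(-0.016436232716956888), np.float64(0.009871971794325847))
t5 (np.int64(343), np.float64(89.30616641004156), np.float64(-0.009851363943244243), np.float64(0.012372586344811915))
w5 (np.int64(1402), np.float64(87.70411084014546), np.float64(-0.016149569300882453), np.float64(0.010751424909414399))
w6 (np.int64(4967), np.float64(95.74055503629312), np.float64(-0.014031678591350088), np.float64(0.012636634624850745))
w7 (np.int64(5023), np.float64(118.22006301459405), np.float64(-0.012404544377598014), np.float64(0.014171523289295962))
w8 (np.int64(5062), np.float64(136.00584422898896), np.float64(-0.013233008220293559), np.float64(0.013723806878765928))
w9 (np.int64(648), np.float64(134.42025118065249), np.float64(-0.014622685098816186), np.float64(0.012918187565913938))
t9 (np.int64(461), np.float64(134.49887445042899), np.float64(-0.01302026949746007), np.float64(0.0136919468179366))
```

```bash
python3 -c "
from h import *
plan([.507,-.004,.350],46.9)"
```

```text
t 10.3 tcp [0.4343 0.0641 0.426 ] yang 46.8 shift [-99.   -0.1  76.8] turn -0.1 F [-0.2  0.4  0.2] gap 0.743 q6 -0.92
```

A small nudge (about 2°) makes up the slack while keeping the swing under 50°. I'll push with one open jaw, which avoids grip lag.

Request:
servo_tool([
  [[-50, 0, 40], 0, 0.5],
  [[-99, 0, 77], 0, 0.5],
  [[-99, 0, 77], 0, 0.5],
  [[-99, 0, 110], 0, 0.5],
  [[-99, 0, 150], 0, 0.5],
  [[-99, 0, 190], 0, 0.5],
  [[-99, 0, 190], 0, 0.5],
  [[-99, 0, 190], 0, 0.5],
])

```text
t: 11.1
tcp_pos: [0.5083, -0.005, 0.2353]
tool_rot: [0.368, 0.93, -0.0, 0.003]
force: [-0.4, 0.6, 0.4]
finger_gap: 0.751
```

```bash
python3 -c "
from h import *
plan([.507,-.004,.236],46.9); s=snap('wrist','w10'); print(h2(s,134.5)); t=snap('top','t10')
try: print(h2(t,134.5))
except Exception as e: print(e)
V,U=np.mgrid[0:384,0:512]; T=np.r_[0]
q=sense(); M=R.from_quat(q['tool_rot']).as_matrix(); p=(bydepth(s,np.c_[U.ravel(),V.ravel()])-q['tcp_pos'])@M*1000
k=(p[:,2]>145)&(p[:,2]<172)&(abs(p[:,0])<13)
h,e=np.histogram(p[k,1],bins=np.arange(-60,61,4)); print(list(zip(e[:-1].astype(int),h)))"
```

```text
t 11.1 tcp [ 0.5083 -0.005   0.2353] yang 46.8 shift [ 1.7 -0.1 -0.7] turn -0.1 F [-0.4  0.6  0.4] gap 0.751 q6 -1.04
(np.int64(5126), np.float64(134.50091616409372), np.float64(-0.013819817583266525), np.float64(0.013117503036888096))
(np.int64(8), np.float64(131.28273578561257), np.float64(-0.012958216222842057), np.float64(-0.009013346605645862))
[(np.int64(-60), np.int64(0)), (np.int64(-56), np.int64(0)), (np.int64(-52), np.int64(0)), (np.int64(-48), np.int64(86)), (np.int64(-44), np.int64(73)), (np.int64(-40), np.int64(136)), (np.int64(-36), np.int64(707)), (np.int64(-32), np.int64(0)), (np.int64(-28), np.int64(0)), (np.int64(-24), np.int64(0)), (np.int64(-20), np.int64(0)), (np.int64(-16), np.int64(0)), (np.int64(-12), np.int64(175)), (np.int64(-8), np.int64(448)), (np.int64(-4), np.int64(478)), (np.int64(0), np.int64(471)), (np.int64(4), np.int64(458)), (np.int64(8), np.int64(447)), (np.int64(12), np.int64(373)), (np.int64(16), np.int64(64)), (np.int64(20), np.int64(0)), (np.int64(24), np.int64(0)), (np.int64(28), np.int64(611)), (np.int64(32), np.int64(164)), (np.int64(36), np.int64(70)), (np.int64(40), np.int64(128)), (np.int64(44), np.int64(24)), (np.int64(48), np.int64(0)), (np.int64(52), np.int64(0)), (np.int64(56), np.int64(0))]
```

Request:
servo_tool([
  [[0, -5, 0], 0, 0.5],
  [[0, -10, 0], 0, 0.5],
  [[0, -13, 0], 0, 0.5],
  [[0, -15, 0], 0, 0.5],
  [[0, -16, 0], 0, 0.5],
  [[0, -16, 0], 0, 0.5],
])

```text
t: 11.8
tcp_pos: [0.4983, -0.0166, 0.2382]
tool_rot: [0.368, 0.93, 0.0, 0.006]
force: [1.7, 0.4, 0.5]
finger_gap: 0.75
```

```bash
python3 -c "
from h import *
plan([.507,-.004,.236],46.9); s=snap('wrist','w11'); print(h2(s,134.5))"
```

```text
t 11.8 tcp [ 0.4983 -0.0166  0.2382] yang 46.8 shift [ 2.3 15.1  2.3] turn -0.1 F [1.7 0.4 0.5] gap 0.75 q6 -1.07
(np.int64(5093), np.float64(135.34569829481504), np.float64(-0.012358666975787365), np.float64(0.014862105423119045))
```

Request:
servo_tool([
  [[0, -1.5, 0], 0, 0.5],
  [[0, -2.5, 0], 0, 0.5],
  [[0, -2.5, 0], 0, 0.5],
])

```text
t: 12.15
tcp_pos: [0.4965, -0.0182, 0.2381]
tool_rot: [0.368, 0.93, 0.0, 0.006]
force: [1.2, 2.8, 1.2]
finger_gap: 0.752
```

```bash
python3 -c "
from h import *
plan([.507,-.004,.236],46.9); s=snap('wrist','w12'); print(h2(s,134.5))"
```

```text
t 12.15 tcp [ 0.4965 -0.0182  0.2381] yang 46.8 shift [ 2.1 17.5  2.1] turn -0.1 F [1.2 2.8 1.2] gap 0.752 q6 -1.08
(np.int64(5100), np.float64(136.1573445871145), np.float64(-0.009665802000410943), np.float64(0.017790263569029994))
```

Now I back the jaw off, lift clear, retreat and check.

Request:
servo_tool([
  [[0, 10, 0], 0, 0.5],
  [[0, 15, 0], 0, 0.5],
  [[0, 15, 0], 0, 0.5],
  [[0, 15, -40], 0, 0.5],
  [[0, 15, -85], 0, 0.5],
  [[0, 15, -130], 0, 0.5],
  [[40, 15, -160], 0, 0.5],
  [[80, 15, -190], 0, 0.5],
])

```text
t: 13.0
tcp_pos: [0.4459, 0.0483, 0.4287]
tool_rot: [0.369, 0.929, 0.0, 0.007]
force: [-0.5, 0.7, 0.1]
finger_gap: 0.747
```

```bash
python3 -c "
from h import *
plan([.507,-.004,.236],46.9); t=snap('top','t13'); a=snap('side','s13'); g=136.2
print(h2(t,g),handle(t)); 
V,U=np.mgrid[80:260,180:420]; p=bydepth(a,np.c_[U.ravel(),V.ravel()])
pv=np.array([.6147,-.1075])+.032*np.array([np.cos(np.radians(g)),np.sin(np.radians(g))])
r=np.hypot(*(p[:,:2]-pv).T); k=(p[:,2]>.1)&(p[:,2]<.121)&(r<.04)&(r>.018); q=p[k]
d=q.mean(0)[:2]-pv; print(k.sum(),q.mean(0),np.degrees(np.arctan2(d[1],d[0]))%360-g)
cv2.imwrite('pics/v7.png',np.hstack([cv2.resize(t['image'][100:300,200:460],(400,308)),cv2.resize(a['image'][80:260,180:420],(400,308))]))"
```

```text
t 13.0 tcp [0.4459 0.0483 0.4287] yang 46.7 shift [-78.    2.8 193.7] turn -0.2 F [-0.5  0.7  0.1] gap 0.747 q6 -0.95
(np.int64(451), np.float64(134.3333727554513), np.float64(-0.01999849867616672), np.float64(0.007432428284268334)) (1233, array([0.5025418 , 0.00760754], dtype=float32), np.float64(134.25648996165066), np.float32(134.51656))
95 [ 0.5642928  -0.07717322  0.10965714] 27.1297530303801
```

View pics/v7.png

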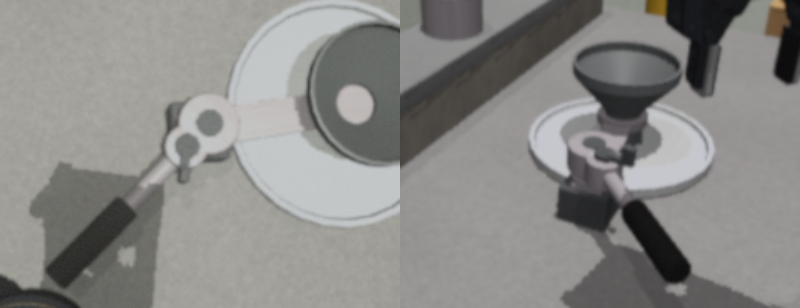

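The top view shows the handle at about 134.4° (it started at about 86.9°) and the tab at (183,172), swung to the loosening side; the gripper is clear. The nudge only sprang back, so the swing stays at about 48°, inside the requested band. I'm handing in.

```bash
python3 -c "
from station import *
print(sense()['t']); print(sign_off())"
```

```text
13.1
the job is handed in; nothing more can be done
None
```

I flipped the direction lever to the loosening side, then swung the ratchet handle about 48° counter-clockwise, let go and handed in at 13.1 s with the gripper clear.

- **Lever:** I pushed the tab over with shut fingers until the handle just began to creep (+2°, about 4 N). It measured about −33° before. It measured +33° (stop at 34.4°) before the swing. The last reading was +27°, taken with a handle angle 2° too high, so it reads low. The last top and side views show the tab on the loosening side.
- **Handle:** I gripped the sleeve and swung it along the arc. The top camera put it at about 87° before and 134.4° after, a swing of 47–48°. The moment about the bolt reached about 0.6 N·m early in the swing, close to the 0.75 N·m expected when turning the bolt.

**Checks that disagreed:**
- While gripped, the wrist camera read 136°, but the handle settled at 134.4° after release. A later nudge of about 2° sprang back completely, so it changed nothing.
- I could not see the bolt's own angle. The slack is about 2–7° by force, so I estimate the bolt loosened 41–46°. That may be a little under 45°.

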